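Seat a filter funnel's taper in a vacuum manifold and open its valve

ROBOT

A 7-joint arm with a two-finger parallel gripper is mounted at the origin on the work surface. World frame = base frame: x ahead of the robot, y to its left, z up, the work surface at z = 0. Lengths are in m, angles in rad, forces in N, time in s.
With the tool pointing down it reaches from about 0.425 to 0.875 m from the base axis. Payload 9.9 kg.
Tool frame: the origin (TCP) lies at the very end of the fingers, on their centre line; the grasp point (between the pads) lies 19 mm behind it; x points along the fingers, y is the direction in which the jaws open and shut, and the axes are right-handed (so a half turn about x gives the same grasp; the last joint's range is limited). The gripper opens to 85 mm and grips with 20 to 120 N. Pads are 22 mm wide; open, the fingers measure 114 mm over their backs; the gripper's body (76 mm by 85 mm) begins 54 mm behind the grasp point. The pads swing forward as they close: fully open they stand 13 mm farther back than shut.
Start: joints at [1.043, 0.576, 0.025, 1.437, -0.015, 1.129, -0.057], TCP at [0.29, -0.61, 0.231] pointing down, gripper open.
Joint ranges: [-2.76, 2.76], [-0.34, 2.15], [-1.52, 1.57], [0.19, 2.46], [-1.09, 4.23], [0.17, 1.99], [-2.82, 2.82]. Speed limits (rad/s): [2.22, 2.22, 3.01, 3.01, 3.14, 3.14, 3.14].

INTERFACE

Orientations are given as a unit quaternion [x, y, z, w].
In Python, from cell import env, viewer gives the robot as it stands. The module is installed in compiled form; this text tells all that it offers.
- The arm moves only by the tool carry_out, never from a script. Its argument "increments" is a list of rows, each an object of numbers: "x", "y", "z": the shift along the tool's x, y, z in cm; "yaw": the turn about the tool's x in rad; "jaw": the closure, from 0 (fully open) to 1 (shut). A call has exactly 5 rows; each row shifts and turns the commanded pose from where the row before left it, along the tool's axes as they then stand; what a row does not reach is not made up. A row lasts 1/8 s, in which the tool goes at most 62.5 mm and 10.7 degrees, less where a joint would pass 70% of its speed; a pose out of reach is approached as far as the arm can. A call is refused whole if a number of a shift passes 6.25 or a number of a turn 0.188, either way. A call with a gripper value outside its range is refused whole. The fingers move at their own pace and stop on an object; "force" is the grip in N (left out, the last holds). Time passes only in rows, so rows that do not move let the fingers close, or fill a call up. It gives the time, the measured TCP pose, the force and the opening at its end, in the units of the state.
- env.observe(): the state, without advancing time (a new reading comes with each control period).
- viewer.grab_frame(name): name is "side" or "top"; returns (picture, depth): 480x640x3 uint8, red, green, blue; 480x640 float32, m along the optical axis (not along the pixel's ray), 0 where there is no reading.
- viewer.camera_model(name): a dict with "mtx" (3x3 intrinsics, pixels), "D" ([k1, k2, p1, p2, k3] as OpenCV has them; the pictures are not rectified), "R" (3x3) and "t" (3): a world point X has camera coordinates R X + t. Camera axes: x right, y down, z forward; pixel columns grow to the right and rows downward; lengths in m; the calibration is good to about 2 mm. A picture is of the moment at which its call begins. camera_model takes no time and is no camera call.
- env.finish_job(): hands the job in, once; it reports no verdict.
The state is a dict: "time": time; "joint_positions": joint angles; "dq": joint speeds; "joint_torque": joint torques, N m; "tool_pos": TCP position; "eef_rot": TCP orientation; "ft_force": force on the tool from outside, world axes, zero at the start; "wrist_torque": the same for the moment, N m; "grip_width": opening from 0.0 (shut) to 1.0 (fully open).
Only numpy, scipy, OpenCV 4.12 (cv2) and the standard library are available. Lean on these libraries where they do the work, as an engineer would, in place of code of your own. Each camera call takes 0.05 s, during which the arm holds its last target.

TASK

Take the steel filter funnel out of the white rack and lower its tapered shank, without dropping it, into the empty port of the vacuum manifold. Press or tap it straight down until the taper is tight, which takes a push of about 20 N (much less leaves it loose, much more splits the liner), and let go, so that it stands upright and friction alone holds it. Only then turn that port's red valve lever a quarter turn to fully open, let go, and leave the other two valves and the things standing around as they are.

Things in the scene. Friction and masses are not known exactly. Their poses are not given: they have to be found in the camera images.
- funnel_cup (a point): centre of the cup of the loose steel filter funnel (z up, round about z), 32 mm above the underside of its base disc and 32 mm below the lid's top: the place to grasp it. Cup 48 mm across, from 13 to 64 mm above the disc's underside; below it a 51 mm clamp band (6 to 13 mm) and the base disc, 44 mm across, 6 mm thick. Mass 0.2 kg (0.16 to 0.25)
- funnel_base (a point): centre of the underside of the funnel's base disc, which stays some way above the port's rim when the shank is tight. From here a tapered steel shank (26 mm across at the disc, 22 mm at its foot, 40 mm long, taper 1 in 10) goes down, then a 12 mm conical nose that narrows to 14 mm; its tip is 52 mm below this point
- funnel_lid (a point): centre of the flat, closed top of the funnel's white lid, 49 mm across, 64 mm above funnel_base: the place to press or tap
- rack: fixed white rack, 150 x 80 mm, its top 70 mm above the bench, with two 30 mm holes on its x axis, 35 mm to either side of its middle. The funnel hangs loosely in one of them, its base disc lying on the top. Origin under its middle on the bench
- port_mouth (a point): centre of the mouth of the empty port, at its flat steel rim (45 mm across, 85 mm above the bench); z up, x along its branch pipe towards the header. Inside, a springy blue silicone liner with the shank's taper, 25 mm wide; the shank never bottoms. It may be any of the three ports, which stand 115 mm apart along the header; the other two carry fixed funnels, 159 mm high over the bench
- free_port: the empty port with its branch; origin on the bench under port_mouth, axes as port_mouth. The liner's wear is unknown: the shank first touches all round when the disc is 8 to 24 mm above the rim. From there the push needed grows by about 4 N for each mm, to 20 N some 5 mm deeper and it does not spring back. A push under 15 N leaves it too loose, over 26 N splits the liner
- free_port_valve (a joint): angle of the empty port's valve lever: near 0 closed (lever across the pipe, pointing along the port's +y), 1.57 fully open (lever along the pipe, pointing along the port's +x to the header), where it stops. It turns clockwise seen from above and stays where it is left; it takes about 2 N at the grip
- free_port_pivot (a point): axis of that lever, 100 mm from the port's axis along the port's +x, at the lever's mid height, 92 mm above the bench. The brass valve body below it (40 x 30 mm) reaches 71 mm above the bench, the branch pipe 65 mm, its brass unions 69 mm
- free_port_tip (a point): point on that lever's red grip, 50 mm from the pivot. The grip runs from 16 to 58 mm from the pivot, is 12 mm wide and 8 mm high (88 to 96 mm above the bench); 20 mm of free height lies below its outer half
- left_branch_valve (a joint): lever angle of a neighbouring branch that is running: open (1.57), to be left alone
- right_branch_valve (a joint): lever angle of the other neighbouring branch: closed (0), to be left alone
- header: fixed steel header pipe of the manifold, 400 mm long along its y axis, 32 mm across, its top 71 mm above the bench; the ports stand 165 mm from it on its -x side. Origin under its middle on the bench
- amber_bottle: amber bottle, 72 mm across, 160 mm high, a bystander. Origin under its middle
- beaker: glass beaker, 64 mm across, 80 mm high, a bystander. Origin under its middle
- membrane_tin: flat blue tin of membranes, 63 mm across, 22 mm high, a bystander. Origin under its middle

How it is judged:
By the outcome, as a careful person would: the job done as asked, in the order asked, and still so for the second after the job is handed in, with the robot touching nothing.
It also fails if it takes over 69 s, if anything falls off the work surface, if the arm or the gripper's body presses on something with over 40 N, if the wrist force passes 120 N, or if a joint passes its speed limit or range.

## Working session

There is one attempt and no reset: what is moved stays moved. The work goes in short steps, Python scripts to look and compute and a tool call to move; the robot and the scene stay as the last step left them, time stands still between calls to the robot, and variables do not carry over. Pictures are saved under pics/ and viewed, and the job is handed in when it is done.

Besides the shell and the picture viewer there is one more tool, called after "Request:" by a JSON object that holds its "api" and its "payload". carry_out: Moves the arm, as the interface text tells. Its arguments: {"type":"object","properties":{"increments":{"type":"array","items":{"type":"object","properties":{"x":{"type":"number"},"y":{"type":"number"},"z":{"type":"number"},"yaw":{"type":"number"},"jaw":{"type":"number"}}}},"force":{"type":"number"}},"required":["increments"]}

```bash
mkdir -p pics; cat > h.py <<'E'
import numpy as np, cv2
from cell import env, viewer
def grab(n,tag):
    p,d=viewer.grab_frame(n); cv2.imwrite(f'pics/{tag}.png',p[:,:,::-1]); np.savez(f'pics/{tag}.npz',p=p,d=d); return p,d
def ray(n,uv):
    c=viewer.camera_model(n); K=np.array(c['mtx'],float);D=np.array(c['D'],float);R=np.array(c['R']);t=np.array(c['t'])
    q=cv2.undistortPoints(np.array(uv,float).reshape(-1,1,2),K,D).reshape(-1,2)
    r=np.c_[q,np.ones(len(q))]
    return -R.T@t, r@R
def plane(n,uv,z):
    o,r=ray(n,uv); return o+r*((z-o[2])/r[:,2])[:,None]
def cloud(n,d):
    v,u=np.mgrid[0:480,0:640]; o,r=ray(n,np.c_[u.ravel(),v.ravel()])
    return (o+r*d.ravel()[:,None]).reshape(480,640,3)
def proj(n,X):
    c=viewer.camera_model(n); 
    return cv2.projectPoints(np.array(X,float).reshape(-1,1,3),cv2.Rodrigues(np.array(c['R'],float))[0],np.array(c['t'],float),np.array(c['mtx'],float),np.array(c['D'],float))[0].reshape(-1,2)
E
python3 - <<'E'
from h import *
print(env.observe())
for n in('side','top'):
    grab(n,n+'0'); c=viewer.camera_model(n); print(n,ray(n,[[320,240]]),c['mtx'],c['D'])
E
```

```text
{'time': 0.0, 'joint_positions': array([ 1.04320852,  0.57652455,  0.02481603,  1.43791064, -0.01498252,
        1.12901885, -0.05649922]), 'dq': array([ 0.00177163, -0.00191355, -0.00121386,  0.0010082 ,  0.00107359,
        0.00039278,  0.00093278]), 'joint_torque': array([ 5.94048724e-04, -7.65748930e+01,  2.24942409e+00, -2.85964644e+01,
        1.50845968e-02,  1.25398152e-02, -4.23340168e-06]), 'tool_pos': array([ 0.2896364 , -0.6091902 ,  0.23044619]), 'eef_rot': array([-0.68960413, -0.15621174,  0.68992556, -0.15507015]), 'ft_force': array([0.07823474, 0.05502933, 0.75742992]), 'wrist_torque': array([-1.84794579e-02,  3.98915542e-02,  9.99706983e-05]), 'grip_width': 0.9983983681545145}
side (array([0.49385947, 0.81663211, 1.06840061]), array([[ 0.04551071, -0.62917951, -0.77601297]])) [[551.31861349   0.         313.88550302]
 [  0.         551.31861349 238.15422494]
 [  0.           0.           1.        ]] [-0.15630158  0.          0.          0.          0.        ]
top (array([0.37196168, 0.01755513, 1.33246363]), array([[ 0.15336011,  0.01894817, -0.98817266]])) [[483.07294486   0.         328.3706312 ]
 [  0.         483.07294486 243.843062  ]
 [  0.           0.           1.        ]] [-0.07556899  0.          0.          0.          0.        ]
```

View pics/top0.png

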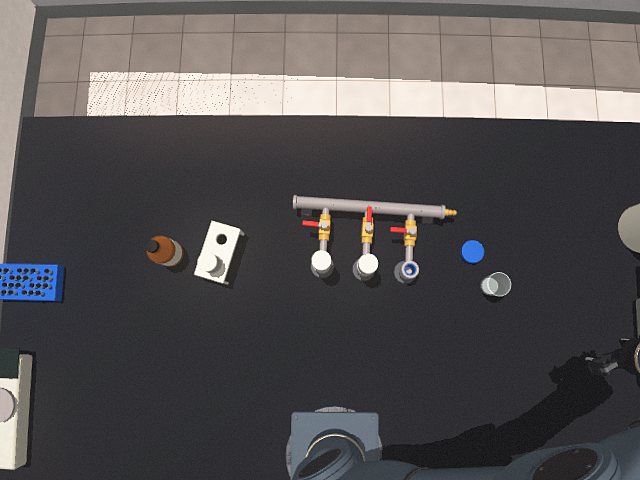

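View pics/side0.png

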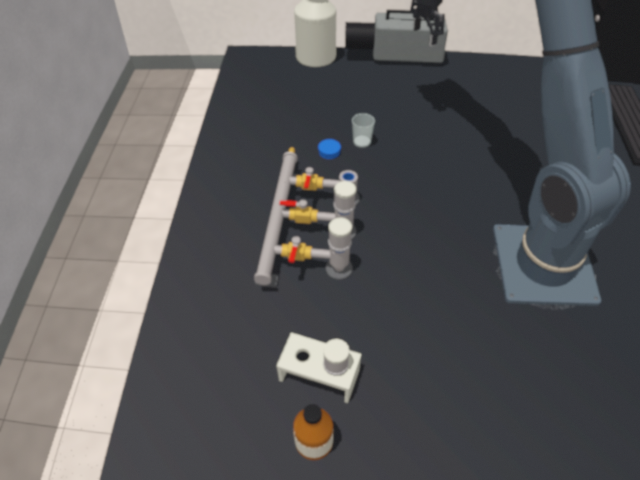

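The top view shows the funnel in the rack at about (212,262), the empty port at (409,270) with a blue liner, and its red lever at (398,230) pointing left (closed). The side view agrees. Next I'll measure these.

```bash
python3 - <<'E'
from h import *
for n,rl in(('top',[(190,240,235,290),(385,250,430,290),(380,215,425,250)]),('side',[(315,330,360,385),(335,168,360,190),(285,170,330,200)])):
    z=np.load(f'pics/{n}0.npz'); p=z['p'];P=cloud(n,z['d'])
    cv2.imwrite(f'pics/{n}crop.png',cv2.resize(np.hstack([cv2.resize(p[b-0:d,a:c],(260,260),interpolation=0) for a,b,c,d in rl]),(780,260))[:,:,::-1])
    hsv=cv2.cvtColor(p,cv2.COLOR_RGB2HSV)
    red=((hsv[...,0]<6)|(hsv[...,0]>175))&(hsv[...,1]>150)&(hsv[...,2]>90)
    blue=(abs(hsv[...,0].astype(int)-112)<14)&(hsv[...,1]>100)&(hsv[...,2]>40)
    for nm,m in(('red',red),('blue',blue)):
        k,l,s,c=cv2.connectedComponentsWithStats(m.astype(np.uint8))
        for i in range(1,k):
            if s[i,4]>15:
                zz=.092 if nm=='red' else .085
                print(n,nm,s[i],c[i].round(1),plane(n,[c[i]],zz).round(4),np.median(P[l==i],0).round(3))
    # lid: depth points z in .125-.145 near
    m=(P[...,2]>.126)&(P[...,2]<.142)&(p.min(2)>120)
    k,l,s,c=cv2.connectedComponentsWithStats(m.astype(np.uint8))
    for i in range(1,k):
        if s[i,4]>40: 
            q=P[l==i]; print(n,'lid',s[i],c[i].round(1),plane(n,[c[i]],.134).round(4),q.mean(0).round(4),np.ptp(q,axis=0).round(3))
    m=(P[...,2]>.152)&(P[...,2]<.167)&(p.min(2)>120)
    k,l,s,c=cv2.connectedComponentsWithStats(m.astype(np.uint8))
    for i in range(1,k):
        if s[i,4]>40: 
            q=P[l==i]; print(n,'fixlid',s[i],c[i].round(1),plane(n,[c[i]],.159).round(4),q.mean(0).round(4),np.ptp(q,axis=0).round(3))
    m=(P[...,2]>.079)&(P[...,2]<.09)
    k,l,s,c=cv2.connectedComponentsWithStats(m.astype(np.uint8))
    for i in range(1,k):
        if s[i,4]>40: 
            q=P[l==i]; print(n,'z85',s[i],c[i].round(1),plane(n,[c[i]],.085).round(4),q.mean(0).round(4),np.ptp(q,axis=0).round(3))
E
```

```text
top red [367 206   5  16  70] [368.9 213.6] [[ 0.6356 -0.0859  0.092 ]] [ 0.635 -0.086  0.096]
top red [302 220  16   7  83] [309.7 223. ] [[0.6091 0.0688 0.092 ]] [0.61  0.068 0.096]
top red [390 227  16   6  83] [397.6 229.4] [[ 0.5943 -0.1608  0.092 ]] [ 0.595 -0.161  0.096]
top blue [460 240  25  24 458] [471.9 251.4] [[ 0.5391 -0.357   0.085 ]] [ 0.548 -0.376  0.023]
top blue [   0  263   65   38 1876] [ 32.7 281.7] [[0.4466 0.8055 0.085 ]] [0.45  0.835 0.035]
top blue [404 264  12  12  73] [410.4 268.6] [[ 0.4925 -0.194   0.085 ]] [ 0.495 -0.199  0.082]
top lid [198 252  19  19 284] [207.  261.1] [[0.5019 0.3232 0.134 ]] [0.5019 0.3231 0.1342] [0.046 0.046 0.016]
top fixlid [312 250  19  20 306] [321.  259.7] [[0.5055 0.037  0.159 ]] [0.5055 0.037  0.1594] [0.048 0.044 0.013]
top fixlid [359 253  19  20 300] [367.9 262.8] [[ 0.4988 -0.0776  0.159 ]] [ 0.4988 -0.0775  0.1596] [0.047 0.045 0.013]
top z85 [633 222   7  18  41] [636.2 230.5] [[ 0.5998 -0.8144  0.085 ]] [ 0.5999 -0.8149  0.0842] [0.047 0.014 0.01 ]
top z85 [402 261  17  17 168] [410.2 268.9] [[ 0.4919 -0.1936  0.085
[... 2158 characters left out ...]
016 0.011]
side z85 [339 171  18  13 141] [347.8 176.3] [[ 0.4935 -0.1927  0.085 ]] [ 0.4935 -0.193   0.0848] [0.043 0.042 0.011]
side z85 [335 210  18  10  85] [343.7 214.8] [[ 0.4997 -0.0611  0.085 ]] [ 0.4997 -0.0613  0.0848] [0.041 0.023 0.01 ]
side z85 [523 227  64  44 290] [546.6 258.1] [[0.0311 0.0453 0.085 ]] [0.0311 0.0447 0.0847] [0.145 0.126 0.011]
side z85 [330 248  19   9  86] [338.9 252.8] [[0.5068 0.0542 0.085 ]] [0.5068 0.0539 0.0846] [0.041 0.024 0.01 ]
side z85 [323 359  26  16  84] [334.8 369.7] [[0.5031 0.3418 0.085 ]] [0.5031 0.3412 0.0839] [0.05  0.034 0.011]
side z85 [297 437  34  12  69] [313.6 443.8] [[0.5341 0.4913 0.085 ]] [0.5342 0.491  0.0842] [0.059 0.022 0.011]
```

View pics/topcrop.png

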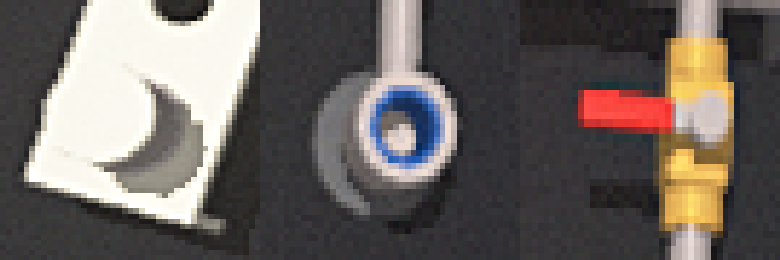

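View pics/sidecrop.png

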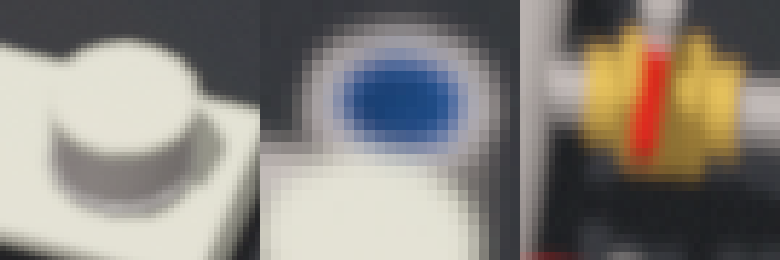

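```bash
cat >> h.py <<'E'
from scipy.spatial.transform import Rotation as Ro
def st():
    s=env.observe(); R=Ro.from_quat(s['eef_rot']).as_matrix()
    y=R[:,1]; print('t',round(s['time'],3),'pos',s['tool_pos'].round(4),'x',R[:,0].round(4),'yaw_y',round(np.degrees(np.arctan2(y[1],y[0])),2),'F',s['ft_force'].round(2),'M',s['wrist_torque'].round(2),'w',round(s['grip_width'],3),'q',s['joint_positions'].round(2)); return s,R
def go(target):
    s,R=st(); print('tool delta cm',(R.T@(np.array(target)-s['tool_pos'])*100).round(2))
E
python3 - <<'E'
from h import *
s,R=st(); print(R.round(3)); go([.46,-.5,.26]); go([.5025,.3245,.26])
# lid top refine & bottle, rack
for n in('top','side'):
    z=np.load(f'pics/{n}0.npz'); p=z['p'];P=cloud(n,z['d'])
    m=(P[...,2]>.131)&(P[...,2]<.14)&(abs(P[...,1]-.325)<.04)&(abs(P[...,0]-.5)<.04)
    q=np.argwhere(m)[:,::-1].astype(np.float32); (c,r)=cv2.minEnclosingCircle(np.float32(P[m][:,:2])*1000)
    print(n,'lid',plane(n,[q.mean(0)],.134),c,r,m.sum())
    m=(P[...,2]>.081)&(P[...,2]<.089)&(abs(P[...,1]+.193)<.03)&(abs(P[...,0]-.493)<.03)
    c,r=cv2.minEnclosingCircle(np.float32(P[m][:,:2])*1000); print('rim',c,r,m.sum())
    m=(abs(P[...,2]-.07)<.004)&(abs(P[...,1]-.32)<.12)&(abs(P[...,0]-.53)<.12)&(p.min(2)>120)
    print('rack',cv2.minAreaRect(np.float32(P[m][:,:2])*1000))
    m=(P[...,2]>.05)&(P[...,2]<.17)&(P[...,1]>.4)&(P[...,1]<.56)&(abs(P[...,0]-.53)<.12)
    print('bottle',np.percentile(P[m],[2,50,98],axis=0).round(3))
E
```

```text
t 0.1 pos [ 0.2897 -0.6093  0.2306] x [-7.0e-04  1.2e-03 -1.0e+00] yaw_y -64.57 F [-0.51 -1.   -0.22] M [ 0.04 -0.03 -0.1 ] w 1.002 q [ 1.04  0.58  0.02  1.44 -0.01  1.13 -0.06]
[[-0.001  0.429 -0.903]
 [ 0.001 -0.903 -0.429]
 [-1.    -0.001  0.   ]]
t 0.1 pos [ 0.2897 -0.6093  0.2306] x [-7.0e-04  1.2e-03 -1.0e+00] yaw_y -64.57 F [-0.51 -1.   -0.22] M [ 0.04 -0.03 -0.1 ] w 1.002 q [ 1.04  0.58  0.02  1.44 -0.01  1.13 -0.06]
tool delta cm [ -2.94  -2.56 -20.07]
t 0.1 pos [ 0.2897 -0.6093  0.2306] x [-7.0e-04  1.2e-03 -1.0e+00] yaw_y -64.57 F [-0.51 -1.   -0.22] M [ 0.04 -0.03 -0.1 ] w 1.002 q [ 1.04  0.58  0.02  1.44 -0.01  1.13 -0.06]
tool delta cm [ -2.84 -75.19 -59.32]
top lid [[0.50189457 0.32401034 0.134     ]] (502.229736328125, 323.30078125) 23.87160301208496 251
rim (491.772705078125, -193.38409423828125) 22.509658813476562 158
rack ((546.8815307617188, 350.44085693359375), (157.45494079589844, 150.51467895507812), 73.4518051147461)
bottle [[0.502 0.424 0.054]
 [0.532 0.446 0.111]
 [0.568 0.48  0.163]]
side lid [[0.50315587 0.32572068 0.134     ]] (503.0770263671875, 325.41168212890625) 25.3678035736084 475
rim (492.9096374511719, -191.82705688476562) 23.88799476623535 124
rack ((536.1002807617188, 315.41473388671875), (82.66612243652344, 150.7333984375), 73.92487335205078)
bottle [[0.504 0.442 0.056]
 [0.535 0.475 0.112]
 [0.569 0.496 0.162]]
```

Request:
{"api": "carry_out", "payload": {"increments": [{"yaw": -0.185, "x": -0.6}, {"yaw": -0.185, "x": -0.6}, {"yaw": -0.185, "x": -0.6}, {"yaw": -0.185, "x": -0.6}, {"yaw": -0.185, "x": -0.6}]}}

```text
invalid input
```

Request:
{"api": "carry_out", "payload": {"increments": [{"yaw": -0.185}, {"yaw": -0.017}, {"y": 5}, {"y": 5}, {"y": 5}]}}

```text
invalid input
```

```bash
python3 -c "
from h import *
go([.5026,.3246,.26])"
```

```text
t 0.1 pos [ 0.2897 -0.6093  0.2306] x [-7.0e-04  1.2e-03 -1.0e+00] yaw_y -64.57 F [-0.51 -1.   -0.22] M [ 0.04 -0.03 -0.1 ] w 1.002 q [ 1.04  0.58  0.02  1.44 -0.01  1.13 -0.06]
tool delta cm [ -2.84 -75.2  -59.33]
```

Request:
{"api": "carry_out", "payload": {"increments": [{"x": -0.6, "y": 0, "z": 0, "yaw": -0.185, "jaw": 0}, {"x": -0.6, "y": 0, "z": 0, "yaw": -0.185, "jaw": 0}, {"x": -0.6, "y": 0, "z": 0, "yaw": -0.185, "jaw": 0}, {"x": -0.6, "y": 0, "z": 0, "yaw": -0.185, "jaw": 0}, {"x": -0.6, "y": 0, "z": 0, "yaw": -0.185, "jaw": 0}]}}

```text
time: 0.72
tool_pos: [0.2896, -0.6094, 0.261]
eef_rot: [0.547, 0.449, -0.546, 0.448]
ft_force: [-0.1, -0.1, -0.0]
grip_width: 0.997
```

Request:
{"api": "carry_out", "payload": {"increments": [{"x": 0, "y": 0, "z": 0, "yaw": -0.185, "jaw": 0}, {"x": 0, "y": 0, "z": 0, "yaw": -0.017, "jaw": 0}, {"x": 0, "y": 5, "z": 0, "yaw": 0, "jaw": 0}, {"x": 0, "y": 5, "z": 0, "yaw": 0, "jaw": 0}, {"x": 0, "y": 5, "z": 0, "yaw": 0, "jaw": 0}]}}

```text
time: 1.35
tool_pos: [0.4411, -0.6095, 0.261]
eef_rot: [-0.501, -0.499, 0.501, -0.499]
ft_force: [-0.7, -0.6, 0.5]
grip_width: 1.001
```

```bash
python3 -c "
from h import *
go([.5026,.3246,.26])"
```

```text
t 1.35 pos [ 0.4411 -0.6095  0.261 ] x [-4.e-04  3.e-04 -1.e+00] yaw_y -0.27 F [-0.66 -0.63  0.5 ] M [-0.05 -0.05 -0.04] w 1.001 q [ 1.    0.69 -0.26  1.13  0.17  1.34  0.76]
tool delta cm [  0.12   5.7  -93.44]
```

Request:
{"api": "carry_out", "payload": {"increments": [{"x": 0, "y": 1.9, "z": -6, "yaw": 0, "jaw": 0}, {"x": 0, "y": 1.9, "z": -6, "yaw": 0, "jaw": 0}, {"x": 0, "y": 1.9, "z": -6, "yaw": 0, "jaw": 0}, {"x": 0, "y": 0, "z": -6, "yaw": 0, "jaw": 0}, {"x": 0, "y": 0, "z": -6, "yaw": 0, "jaw": 0}]}}

```text
time: 1.98
tool_pos: [0.4964, -0.3086, 0.261]
eef_rot: [0.501, 0.499, -0.501, 0.499]
ft_force: [0.9, 0.8, 0.3]
grip_width: 1.001
```

Request:
{"api": "carry_out", "payload": {"increments": [{"x": 0, "y": 0, "z": -6, "yaw": 0, "jaw": 0}, {"x": 0, "y": 0, "z": -6, "yaw": 0, "jaw": 0}, {"x": 0, "y": 0, "z": -6, "yaw": 0, "jaw": 0}, {"x": 0, "y": 0, "z": -6, "yaw": 0, "jaw": 0}, {"x": 0, "y": 0, "z": -6, "yaw": 0, "jaw": 0}]}}

```text
time: 2.6
tool_pos: [0.4961, -0.009, 0.2613]
eef_rot: [0.501, 0.499, -0.501, 0.499]
ft_force: [0.7, -0.4, -0.2]
grip_width: 1.004
```

Request:
{"api": "carry_out", "payload": {"increments": [{"x": 0, "y": 0, "z": -6, "yaw": 0, "jaw": 0}, {"x": 0, "y": 0, "z": -6, "yaw": 0, "jaw": 0}, {"x": 0, "y": 0, "z": -6, "yaw": 0, "jaw": 0}, {"x": 0, "y": 0, "z": -6, "yaw": 0, "jaw": 0}, {"x": 0, "y": 0, "z": -6, "yaw": 0, "jaw": 0}]}}

```text
time: 3.22
tool_pos: [0.4962, 0.2909, 0.2611]
eef_rot: [-0.501, -0.499, 0.501, -0.499]
ft_force: [1.2, -0.7, 0.3]
grip_width: 0.999
```

```bash
python3 -c "
from h import *
go([.5026,.3246,.16])"
```

```text
t 3.225 pos [0.4962 0.2909 0.2611] x [-2.e-04 -3.e-04 -1.e+00] yaw_y -0.28 F [ 1.17 -0.65  0.32] M [-0.01 -0.1   0.02] w 0.999 q [-0.29  0.43 -0.48  1.65  0.22  1.11 -0.83]
tool delta cm [10.11  0.63 -3.38]
```

Request:
{"api": "carry_out", "payload": {"increments": [{"x": 0, "y": 0.63, "z": -3.38, "yaw": -0.005, "jaw": 0}, {"x": 3, "y": 0, "z": 0, "yaw": 0, "jaw": 0}, {"x": 3, "y": 0, "z": 0, "yaw": 0, "jaw": 0}, {"x": 3, "y": 0, "z": 0, "yaw": 0, "jaw": 0}, {"x": 1, "y": 0, "z": 0, "yaw": 0, "jaw": 0}]}}

```text
time: 3.85
tool_pos: [0.5019, 0.3222, 0.1594]
eef_rot: [-0.498, -0.501, 0.501, -0.5]
ft_force: [0.8, 0.7, 0.0]
grip_width: 0.998
```

```bash
python3 -c "
from h import *
go([.5026,.3246,.083])
grab('side','side1')
p,d=grab('top','top1')
"
```

```text
t 3.85 pos [0.5019 0.3222 0.1594] x [-0.0026 -0.002  -1.    ] yaw_y 0.11 F [0.84 0.74 0.04] M [-0.01  0.03  0.06] w 0.998 q [-0.36  0.56 -0.45  1.73  0.29  0.92 -0.93]
tool delta cm [ 7.64  0.09 -0.26]
```

View pics/side1.png

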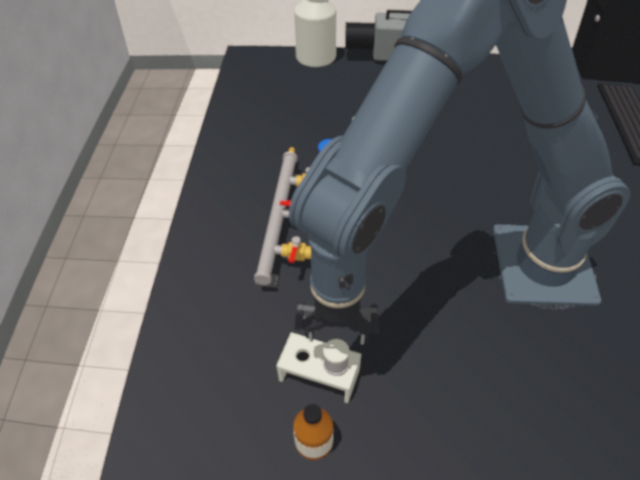

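```bash
python3 -c "
from h import *
go([.5026,.3246,.083])"
```

```text
t 3.95 pos [0.5024 0.3227 0.1606] x [-0.0015 -0.001  -1.    ] yaw_y 0.18 F [-0.31  0.36  0.08] M [ 0.01  0.03 -0.01] w 1.001 q [-0.36  0.56 -0.45  1.73  0.29  0.92 -0.93]
tool delta cm [ 7.76  0.03 -0.2 ]
```

The side view shows the gripper over the funnel at about (335,352), with the fingers straddling it along x. I'll descend now.

Request:
{"api": "carry_out", "payload": {"increments": [{"x": 2, "y": 0, "z": -0.1, "yaw": 0, "jaw": 0}, {"x": 2, "y": 0, "z": 0, "yaw": 0, "jaw": 0}, {"x": 2, "y": 0, "z": 0, "yaw": 0, "jaw": 0}, {"x": 1.75, "y": 0, "z": 0, "yaw": 0, "jaw": 0}, {"x": 0, "y": 0, "z": 0, "yaw": 0, "jaw": 0}]}}

```text
time: 4.58
tool_pos: [0.5025, 0.3237, 0.0833]
eef_rot: [0.498, 0.501, -0.499, 0.501]
ft_force: [0.1, 0.3, 0.1]
grip_width: 1.001
```

```bash
python3 -c "
from h import *
go([.5026,.3246,.083])"
```

```text
t 4.575 pos [0.5025 0.3237 0.0833] x [-9.e-04 -8.e-04 -1.e+00] yaw_y 0.26 F [0.07 0.28 0.11] M [-0.    0.04  0.  ] w 1.001 q [-0.39  0.65 -0.41  1.8   0.36  0.76 -0.98]
tool delta cm [ 0.03  0.01 -0.09]
```

Request:
{"api": "carry_out", "payload": {"increments": [{"x": 0, "y": 0, "z": -0.09, "yaw": 0, "jaw": 0.3}, {"x": 0, "y": 0, "z": 0, "yaw": 0, "jaw": 1}, {"x": 0, "y": 0, "z": 0, "yaw": 0, "jaw": 1}, {"x": 0, "y": 0, "z": 0, "yaw": 0, "jaw": 1}, {"x": 0, "y": 0, "z": 0, "yaw": 0, "jaw": 1}], "force": 80}}

```text
time: 5.2
tool_pos: [0.5031, 0.3253, 0.085]
eef_rot: [0.499, 0.501, -0.498, 0.501]
ft_force: [-1.0, 0.3, 6.2]
grip_width: 0.549
```

Request:
{"api": "carry_out", "payload": {"increments": [{"x": 0, "y": 0, "z": 0, "yaw": 0, "jaw": 1}, {"x": 0, "y": 0, "z": 0, "yaw": 0, "jaw": 1}, {"x": -0.5, "y": 0, "z": 0, "yaw": 0, "jaw": 1}, {"x": -0.5, "y": 0, "z": 0, "yaw": 0, "jaw": 1}, {"x": 0, "y": 0, "z": 0, "yaw": 0, "jaw": 1}]}}

```text
time: 5.82
tool_pos: [0.503, 0.325, 0.0943]
eef_rot: [0.499, 0.501, -0.498, 0.501]
ft_force: [-0.3, 0.0, -0.9]
grip_width: 0.547
```

```bash
python3 -c "
from h import *
go([.5026,.3246,.255])"
```

```text
t 5.825 pos [0.503  0.325  0.0943] x [ 6.e-04  5.e-04 -1.e+00] yaw_y 0.28 F [-0.27  0.05 -0.91] M [ 0.04  0.   -0.  ] w 0.547 q [-0.39  0.63 -0.42  1.79  0.35  0.79 -0.98]
tool delta cm [-16.07  -0.03   0.03]
```

Request:
{"api": "carry_out", "payload": {"increments": [{"x": -4, "y": 0, "z": 0, "yaw": 0, "jaw": 1}, {"x": -4, "y": 0, "z": 0, "yaw": 0, "jaw": 1}, {"x": -4, "y": 0, "z": 0, "yaw": 0, "jaw": 1}, {"x": -4, "y": 0, "z": 0, "yaw": 0, "jaw": 1}, {"x": 0, "y": 0, "z": 0, "yaw": 0, "jaw": 1}]}}

```text
time: 6.45
tool_pos: [0.5037, 0.3259, 0.2568]
eef_rot: [0.501, 0.501, -0.497, 0.501]
ft_force: [0.5, -0.2, -1.7]
grip_width: 0.547
```

```bash
python3 -c "
from h import *
go([.4923,-.193,.255])
grab('side','side2')
"
```

```text
t 6.45 pos [0.5037 0.3259 0.2568] x [ 0.0044  0.0032 -1.    ] yaw_y 0.27 F [ 0.51 -0.17 -1.75] M [0.   0.07 0.04] w 0.547 q [-0.34  0.47 -0.48  1.6   0.23  1.13 -0.87]
tool delta cm [ 1.000e-02 -1.390e+00  5.189e+01]
```

View pics/side2.png

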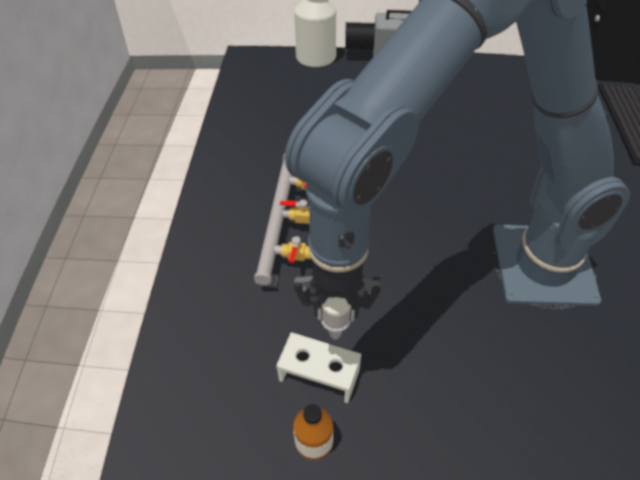

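The side view shows the funnel lifted clear at about (336,318), upright in the jaws, with both rack holes empty. Next is the carry to the port.

Request:
{"api": "carry_out", "payload": {"increments": [{"x": 0, "y": 0, "z": 3, "yaw": 0, "jaw": 1}, {"x": 0, "y": 0, "z": 5.5, "yaw": 0, "jaw": 1}, {"x": 0, "y": 0, "z": 5.5, "yaw": 0, "jaw": 1}, {"x": 0, "y": 0, "z": 5.5, "yaw": 0, "jaw": 1}, {"x": 0, "y": 0, "z": 5.5, "yaw": 0, "jaw": 1}]}}

```text
time: 7.12
tool_pos: [0.503, 0.0727, 0.2523]
eef_rot: [0.498, 0.502, -0.499, 0.501]
ft_force: [1.5, 0.4, -1.9]
grip_width: 0.544
```

Request:
{"api": "carry_out", "payload": {"increments": [{"x": 0, "y": -1, "z": 5.5, "yaw": 0, "jaw": 1}, {"x": 0, "y": 0, "z": 5.5, "yaw": 0, "jaw": 1}, {"x": 0, "y": 0, "z": 5.5, "yaw": 0, "jaw": 1}, {"x": 0, "y": 0, "z": 5.5, "yaw": 0, "jaw": 1}, {"x": 0, "y": 0, "z": 4.8, "yaw": 0, "jaw": 1}]}}

```text
time: 7.75
tool_pos: [0.4941, -0.1954, 0.2522]
eef_rot: [0.498, 0.502, -0.499, 0.5]
ft_force: [0.1, 0.1, -0.8]
grip_width: 0.546
```

Request:
{"api": "carry_out", "payload": {"increments": [{"x": 2.5, "y": 0, "z": 0, "yaw": 0, "jaw": 1}, {"x": 2, "y": 0, "z": 0, "yaw": 0, "jaw": 1}, {"x": 0, "y": 0, "z": 0, "yaw": 0, "jaw": 1}, {"x": 0, "y": 0, "z": 0, "yaw": 0, "jaw": 1}, {"x": 0, "y": 0, "z": 0, "yaw": 0, "jaw": 1}]}}

```text
time: 8.38
tool_pos: [0.4957, -0.1931, 0.2094]
eef_rot: [0.499, 0.501, -0.499, 0.502]
ft_force: [0.0, 0.2, -2.0]
grip_width: 0.547
```

```bash
python3 -c "
from h import *
go([.4923,-.193,.17])
grab('side','side3');grab('top','top3')
"
```

```text
t 8.375 pos [ 0.4957 -0.1931  0.2094] x [ 1.e-03 -3.e-04 -1.e+00] yaw_y 0.3 F [ 0.02  0.24 -1.99] M [0.01 0.02 0.  ] w 0.547 q [ 0.54  0.4  -0.36  1.84  0.17  0.93  0.11]
tool delta cm [ 3.94 -0.34 -0.02]
```

View pics/side3.png

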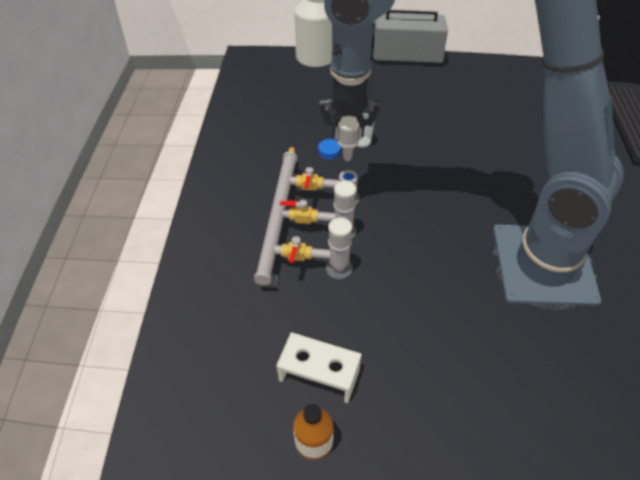

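View pics/top3.png

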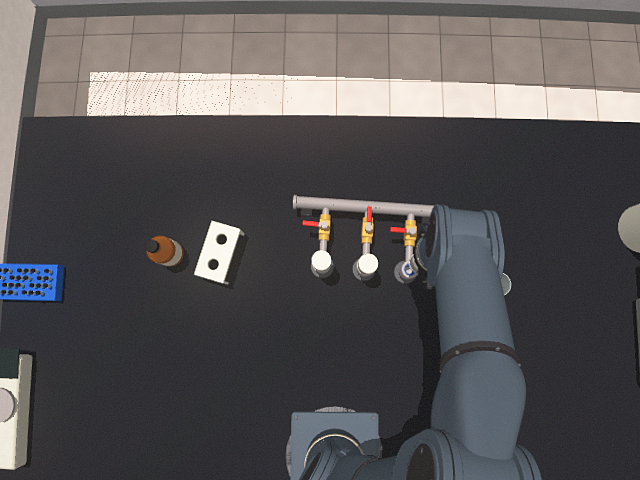

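The side view shows the funnel over the port: shank at about (347,155), mouth at (348,176). In the top view the arm hides the tool, so I'll take the shank position from the side view and its depth.

```bash
python3 - <<'E'
from h import *
z=np.load('pics/side3.npz');p=z['p'];P=cloud('side',z['d'])
zt=.2094
# funnel base z = tcp-0.013 ; cup z centre tcp+.019
for zl,zh,nm,r in((.185,.192,'band',.0255),(.155,.182,'shank',.0122),(.2,.24,'cup',.024)):
    m=(P[...,2]>zl)&(P[...,2]<zh)&(abs(P[...,0]-.494)<.03)&(abs(P[...,1]+.18)<.03)
    q=P[m]
    if len(q)==0: print(nm,0);continue
    front=np.percentile(q[:,1],95)
    print(nm,m.sum(),'x range',np.percentile(q[:,0],[3,50,97]).round(4),'front y',front.round(4),'-> axis y',(front-r).round(4))
    rows=np.unique(np.argwhere(m)[:,0])
    print([ (v,np.where(m[v])[0].min(),np.where(m[v])[0].max()) for v in rows])
# rows of shank: edges
for v in (150,153,156,158): print(v,p[v,335:362].mean(1).astype(int))
print('proj axis',proj('side',[[.4957,-.193,.165],[.4957,-.193,.180],[.4957,-.193,.14],[.4923,-.193,.085]]).round(1))
E
python3 -c "
import cv2;p=cv2.imread('pics/side3.png')[95:200,300:400];cv2.imwrite('pics/c3.png',cv2.resize(p,(600,630)[:2],interpolation=0)[:600])"
```

```text
band 5 x range [0.4935 0.5004 0.5049] front y -0.1796 -> axis y -0.2051
[(np.int64(149), np.int64(344), np.int64(349))]
shank 72 x range [0.4878 0.4976 0.5075] front y -0.1809 -> axis y -0.1931
[(np.int64(149), np.int64(343), np.int64(352)), (np.int64(150), np.int64(343), np.int64(351)), (np.int64(151), np.int64(343), np.int64(351)), (np.int64(152), np.int64(343), np.int64(351)), (np.int64(153), np.int64(343), np.int64(351)), (np.int64(154), np.int64(343), np.int64(351)), (np.int64(155), np.int64(343), np.int64(351)), (np.int64(156), np.int64(343), np.int64(351)), (np.int64(157), np.int64(344), np.int64(349)), (np.int64(158), np.int64(345), np.int64(350))]
cup 309 x range [0.4666 0.4943 0.522 ] front y -0.1688 -> axis y -0.1928
[(np.int64(130), np.int64(338), np.int64(362)), (np.int64(131), np.int64(338), np.int64(362)), (np.int64(132), np.int64(337), np.int64(362)), (np.int64(133), np.int64(337), np.int64(362)), (np.int64(134), np.int64(337), np.int64(362)), (np.int64(135), np.int64(337), np.int64(362)), (np.int64(136), np.int64(337), np.int64(361)), (np.int64(137), np.int64(337), n
[... 315 characters left out ...]
.int64(339), np.int64(356)), (np.int64(145), np.int64(340), np.int64(356)), (np.int64(146), np.int64(341), np.int64(354)), (np.int64(147), np.int64(343), np.int64(352))]
150 [126 124 119 106  86  68  60  75  94 105 109 110 112 111 112 111 106  91
  71  58  56  55  55  56  55  57  55]
153 [ 92  84  78  70  61  52  55  73  94 105 109 110 111 111 110 109 101  83
  66  57  56  54  55  55  56  55  57]
156 [ 73  70  64  58  53  53  58  67  86 101 108 110 110 110 109 105  93  75
  60  56  56  56  55  55  56  56  56]
158 [ 60  57  56  55  56  57  56  61  73  90 102 108 109 109 105  94  78  63
  57  56  55  54  56  55  56  56  56]
proj axis [[347.8 152.6]
 [348.  148. ]
 [347.6 160.2]
 [348.3 176.2]]
```

View pics/c3.png

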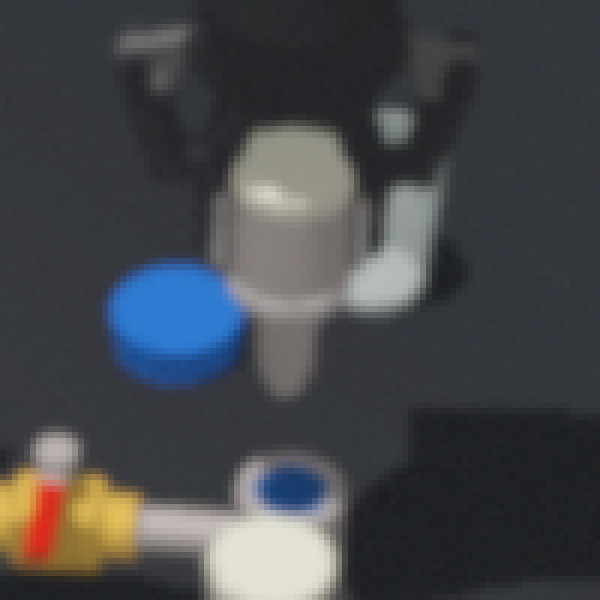

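Request:
{"api": "carry_out", "payload": {"increments": [{"x": 0, "y": -0.36, "z": 0, "yaw": 0, "jaw": 1}, {"x": 2, "y": 0, "z": 0, "yaw": 0, "jaw": 1}, {"x": 2, "y": 0, "z": 0, "yaw": 0, "jaw": 1}, {"x": 1, "y": 0, "z": 0, "yaw": 0, "jaw": 1}, {"x": 0, "y": 0, "z": 0, "yaw": 0, "jaw": 1}]}}

```text
time: 9.1
tool_pos: [0.4914, -0.1932, 0.1585]
eef_rot: [0.499, 0.502, -0.499, 0.501]
ft_force: [0.6, 0.0, -0.8]
grip_width: 0.541
```

```bash
python3 -c "
from h import *
go([.492,-.193,.125])
grab('side','side4')
p=cv2.imread('pics/side4.png')[95:200,300:400];cv2.imwrite('pics/c4.png',cv2.resize(p,(600,600),interpolation=0))"
```

```text
t 9.1 pos [ 0.4914 -0.1932  0.1585] x [-1.e-03  3.e-04 -1.e+00] yaw_y 0.29 F [ 0.55  0.02 -0.82] M [ 0.01 -0.   -0.03] w 0.541 q [ 0.53  0.46 -0.34  1.91  0.21  0.81  0.08]
tool delta cm [ 3.35  0.06 -0.01]
```

View pics/c4.png

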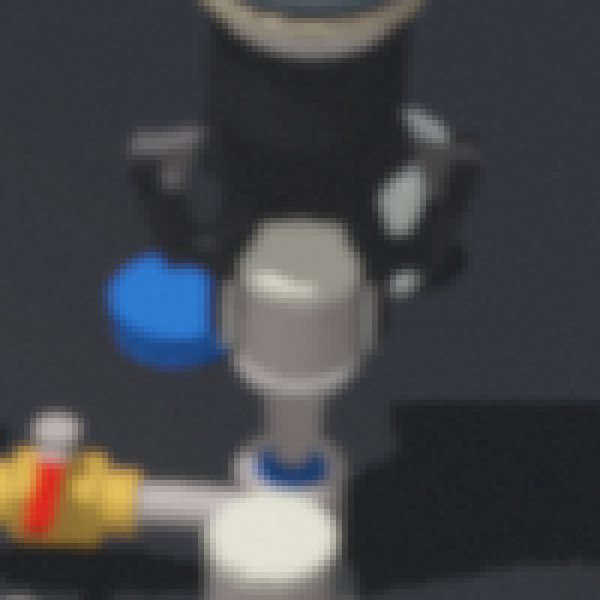

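The crop shows the shank at about column 295/6 and the mouth at about 292/6, so it is aligned within 1 mm. I'll shift 0.5 mm and lower it.

Request:
{"api": "carry_out", "payload": {"increments": [{"x": 1, "y": 0.06, "z": 0, "yaw": 0, "jaw": 1}, {"x": 1, "y": 0, "z": 0, "yaw": 0, "jaw": 1}, {"x": 0.8, "y": 0, "z": 0, "yaw": 0, "jaw": 1}, {"x": 0.3, "y": 0, "z": 0, "yaw": 0, "jaw": 1}, {"x": 0, "y": 0, "z": 0, "yaw": 0, "jaw": 1}]}}

```text
time: 9.78
tool_pos: [0.4919, -0.1926, 0.1273]
eef_rot: [0.499, 0.502, -0.499, 0.501]
ft_force: [-0.6, 4.7, -3.9]
grip_width: 0.543
```

```bash
python3 -c "
from h import *
go([.492,-.193,.125])"
```

```text
t 9.775 pos [ 0.4919 -0.1926  0.1273] x [-0.0013  0.001  -1.    ] yaw_y 0.32 F [-0.56  4.73 -3.9 ] M [1.14 0.28 0.02] w 0.543 q [ 0.51  0.5  -0.33  1.94  0.23  0.74  0.05]
tool delta cm [0.23 0.01 0.04]
```

Request:
{"api": "carry_out", "payload": {"increments": [{"x": 0, "y": 0, "z": -0.1, "yaw": 0, "jaw": 1}, {"x": 0, "y": 0, "z": 0, "yaw": 0, "jaw": 1}, {"x": 0, "y": 0, "z": 0, "yaw": 0, "jaw": 1}, {"x": 0, "y": 0, "z": 0, "yaw": 0, "jaw": 1}, {"x": 0, "y": 0, "z": 0, "yaw": 0, "jaw": 1}]}}

```text
time: 10.4
tool_pos: [0.4921, -0.1923, 0.1278]
eef_rot: [0.499, 0.501, -0.499, 0.501]
ft_force: [-2.5, 2.4, -2.0]
grip_width: 0.54
```

```bash
python3 -c "
from h import *
go([.492,-.193,.125])"
```

```text
t 10.4 pos [ 0.4921 -0.1923  0.1278] x [-4.e-04 -0.e+00 -1.e+00] yaw_y 0.28 F [-2.48  2.39 -1.97] M [ 0.69  0.68 -0.01] w 0.54 q [ 0.51  0.5  -0.33  1.95  0.23  0.74  0.05]
tool delta cm [ 0.28 -0.01  0.07]
```

Request:
{"api": "carry_out", "payload": {"increments": [{"x": 0, "y": -0.09, "z": -0.09, "yaw": 0, "jaw": 1}, {"x": 0, "y": 0, "z": 0, "yaw": 0, "jaw": 1}, {"x": 0.1, "y": 0, "z": 0, "yaw": 0, "jaw": 1}, {"x": 0.1, "y": 0, "z": 0, "yaw": 0, "jaw": 1}, {"x": 0, "y": 0, "z": 0, "yaw": 0, "jaw": 1}]}}

```text
time: 11.02
tool_pos: [0.4914, -0.1913, 0.1257]
eef_rot: [0.499, 0.501, -0.499, 0.501]
ft_force: [-0.6, 0.1, -1.6]
grip_width: 0.543
```

```bash
python3 -c "
from h import *
go([.492,-.193,.125])"
```

```text
t 11.025 pos [ 0.4914 -0.1913  0.1257] x [-1.e-04  1.e-04 -1.e+00] yaw_y 0.29 F [-0.55  0.13 -1.64] M [-0.02  0.02  0.02] w 0.543 q [ 0.51  0.5  -0.33  1.95  0.23  0.73  0.05]
tool delta cm [0.07 0.06 0.17]
```

Request:
{"api": "carry_out", "payload": {"increments": [{"x": 0.1, "y": 0, "z": 0, "yaw": 0, "jaw": 1}, {"x": 0.1, "y": 0, "z": 0, "yaw": 0, "jaw": 1}, {"x": 0.1, "y": 0, "z": 0, "yaw": 0, "jaw": 1}, {"x": 0, "y": 0, "z": 0, "yaw": 0, "jaw": 1}, {"x": 0, "y": 0, "z": 0, "yaw": 0, "jaw": 1}]}}

```text
time: 11.65
tool_pos: [0.4915, -0.1913, 0.1228]
eef_rot: [0.499, 0.501, -0.499, 0.501]
ft_force: [-0.2, -0.1, -2.0]
grip_width: 0.544
```

Request:
{"api": "carry_out", "payload": {"increments": [{"x": 0.1, "y": 0, "z": 0, "yaw": 0, "jaw": 1}, {"x": 0.1, "y": 0, "z": 0, "yaw": 0, "jaw": 1}, {"x": 0, "y": 0, "z": 0, "yaw": 0, "jaw": 1}, {"x": 0, "y": 0, "z": 0, "yaw": 0, "jaw": 1}, {"x": 0, "y": 0, "z": 0, "yaw": 0, "jaw": 1}]}}

```text
time: 12.28
tool_pos: [0.4916, -0.1913, 0.1208]
eef_rot: [0.499, 0.501, -0.499, 0.501]
ft_force: [1.8, -0.7, -2.9]
grip_width: 0.544
```

Request:
{"api": "carry_out", "payload": {"increments": [{"x": 0.1, "y": 0, "z": 0, "yaw": 0, "jaw": 1}, {"x": 0.1, "y": 0, "z": 0, "yaw": 0, "jaw": 1}, {"x": 0, "y": 0, "z": 0, "yaw": 0, "jaw": 1}, {"x": 0, "y": 0, "z": 0, "yaw": 0, "jaw": 1}, {"x": 0, "y": 0, "z": 0, "yaw": 0, "jaw": 1}]}}

```text
time: 12.9
tool_pos: [0.4916, -0.1913, 0.1188]
eef_rot: [0.499, 0.501, -0.499, 0.501]
ft_force: [2.7, -0.4, -2.3]
grip_width: 0.546
```

Request:
{"api": "carry_out", "payload": {"increments": [{"x": 0.1, "y": 0, "z": 0, "yaw": 0, "jaw": 1}, {"x": 0.1, "y": 0, "z": 0, "yaw": 0, "jaw": 1}, {"x": 0, "y": 0, "z": 0, "yaw": 0, "jaw": 1}, {"x": 0, "y": 0, "z": 0, "yaw": 0, "jaw": 1}, {"x": 0, "y": 0, "z": 0, "yaw": 0, "jaw": 1}]}}

```text
time: 13.52
tool_pos: [0.4917, -0.1914, 0.1168]
eef_rot: [0.499, 0.501, -0.499, 0.501]
ft_force: [3.3, -0.6, -1.5]
grip_width: 0.546
```

Request:
{"api": "carry_out", "payload": {"increments": [{"x": 0, "y": 0.08, "z": 0.02, "yaw": 0, "jaw": 1}, {"x": 0, "y": 0, "z": 0, "yaw": 0, "jaw": 1}, {"x": 0.1, "y": 0, "z": 0, "yaw": 0, "jaw": 1}, {"x": 0, "y": 0, "z": 0, "yaw": 0, "jaw": 1}, {"x": 0, "y": 0, "z": 0, "yaw": 0, "jaw": 1}]}}

```text
time: 14.15
tool_pos: [0.4918, -0.1915, 0.1158]
eef_rot: [0.499, 0.501, -0.499, 0.501]
ft_force: [-0.3, 1.6, 2.7]
grip_width: 0.543
```

Request:
{"api": "carry_out", "payload": {"increments": [{"x": 0.1, "y": 0, "z": 0, "yaw": 0, "jaw": 1}, {"x": 0, "y": 0, "z": 0, "yaw": 0, "jaw": 1}, {"x": 0, "y": 0, "z": 0, "yaw": 0, "jaw": 1}, {"x": 0, "y": 0, "z": 0, "yaw": 0, "jaw": 1}, {"x": 0, "y": 0, "z": 0, "yaw": 0, "jaw": 1}]}}

```text
time: 14.78
tool_pos: [0.4919, -0.1915, 0.1151]
eef_rot: [0.499, 0.501, -0.499, 0.501]
ft_force: [-1.2, 1.2, 7.5]
grip_width: 0.546
```

Request:
{"api": "carry_out", "payload": {"increments": [{"x": 0.1, "y": 0, "z": 0, "yaw": 0, "jaw": 1}, {"x": 0, "y": 0, "z": 0, "yaw": 0, "jaw": 1}, {"x": 0, "y": 0, "z": 0, "yaw": 0, "jaw": 1}, {"x": 0, "y": 0, "z": 0, "yaw": 0, "jaw": 1}, {"x": 0, "y": 0, "z": 0, "yaw": 0, "jaw": 1}]}}

```text
time: 15.4
tool_pos: [0.4919, -0.1915, 0.1146]
eef_rot: [0.499, 0.501, -0.499, 0.501]
ft_force: [-3.1, 1.7, 13.2]
grip_width: 0.543
```

Request:
{"api": "carry_out", "payload": {"increments": [{"x": 0.1, "y": 0, "z": 0, "yaw": 0, "jaw": 1}, {"x": 0, "y": 0, "z": 0, "yaw": 0, "jaw": 1}, {"x": 0, "y": 0, "z": 0, "yaw": 0, "jaw": 1}, {"x": 0, "y": 0, "z": 0, "yaw": 0, "jaw": 1}, {"x": 0, "y": 0, "z": 0, "yaw": 0, "jaw": 1}]}}

```text
time: 16.02
tool_pos: [0.4919, -0.1915, 0.1141]
eef_rot: [0.499, 0.501, -0.499, 0.501]
ft_force: [-5.6, 2.2, 21.0]
grip_width: 0.545
```

```bash
python3 -c "
from h import *
st()
p,d=grab('side','side5');st()
p=cv2.imread('pics/side5.png')[95:200,300:400];cv2.imwrite('pics/c5.png',cv2.resize(p,(600,600),interpolation=0))"
```

```text
t 16.025 pos [ 0.4919 -0.1915  0.1141] x [ 0.e+00 -7.e-04 -1.e+00] yaw_y 0.28 F [-5.57  2.17 20.98] M [ 0.54  1.31 -0.01] w 0.545 q [ 0.5   0.51 -0.32  1.96  0.24  0.7   0.04]
t 16.075 pos [ 0.4919 -0.1915  0.1141] x [-0.e+00 -7.e-04 -1.e+00] yaw_y 0.28 F [-5.26  1.93 21.02] M [ 0.53  1.3  -0.02] w 0.546 q [ 0.5   0.51 -0.32  1.96  0.24  0.7   0.04]
```

View pics/c5.png

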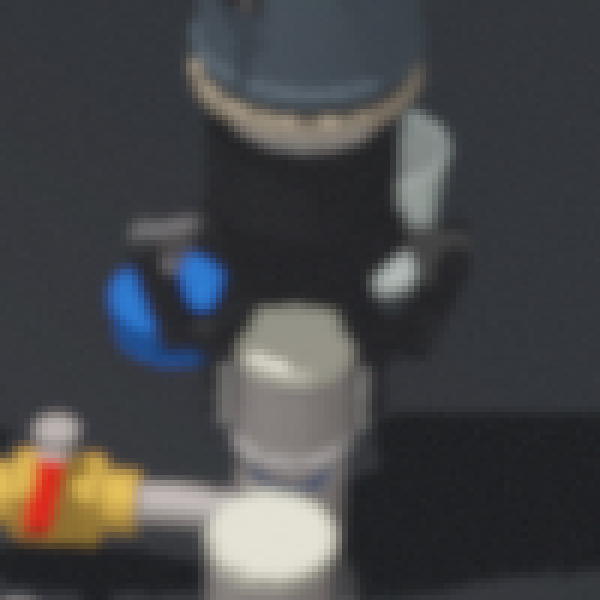

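The side view shows the disc just above the rim and the funnel upright. The side force (Fx about -5 N) suggests the arm is constraining the funnel sideways, so part of this load is a jam rather than seating. I'll unload, release, and finish the seating with a central press on the lid.

Request:
{"api": "carry_out", "payload": {"increments": [{"x": -0.05, "y": -0.06, "z": -0.03, "yaw": 0, "jaw": 1}, {"x": -0.05, "y": -0.05, "z": -0.02, "yaw": 0, "jaw": 1}, {"x": -0.05, "y": 0, "z": 0, "yaw": 0, "jaw": 1}, {"x": 0, "y": 0, "z": 0, "yaw": 0, "jaw": 1}, {"x": 0, "y": 0, "z": 0, "yaw": 0, "jaw": 1}]}}

```text
time: 16.7
tool_pos: [0.4917, -0.1913, 0.1142]
eef_rot: [0.499, 0.501, -0.499, 0.502]
ft_force: [5.4, -2.7, -1.8]
grip_width: 0.543
```

```bash
python3 -c "
from h import *
st()"
```

```text
t 16.7 pos [ 0.4917 -0.1913  0.1142] x [ 1.e-03 -2.e-04 -1.e+00] yaw_y 0.28 F [ 5.35 -2.7  -1.84] M [-0.46 -1.24 -0.03] w 0.543 q [ 0.5   0.51 -0.32  1.96  0.24  0.7   0.04]
```

Request:
{"api": "carry_out", "payload": {"increments": [{"x": 0, "y": 0.055, "z": 0.03, "yaw": 0, "jaw": 1}, {"x": 0, "y": 0, "z": 0, "yaw": 0, "jaw": 1}, {"x": 0, "y": 0, "z": 0, "yaw": 0, "jaw": 0.4}, {"x": 0, "y": 0, "z": 0, "yaw": 0, "jaw": 0.2}, {"x": 0, "y": 0, "z": 0, "yaw": 0, "jaw": 0}]}}

```text
time: 17.32
tool_pos: [0.4912, -0.1912, 0.1142]
eef_rot: [0.499, 0.502, -0.499, 0.501]
ft_force: [0.7, -0.4, 1.3]
grip_width: 0.977
```

Request:
{"api": "carry_out", "payload": {"increments": [{"x": 0, "y": 0, "z": 0, "yaw": 0, "jaw": 0}, {"x": 0, "y": 0, "z": 0, "yaw": 0, "jaw": 0}, {"x": 0, "y": 0, "z": 0, "yaw": 0, "jaw": 0}, {"x": 0, "y": 0, "z": 0, "yaw": 0, "jaw": 0}, {"x": 0, "y": 0, "z": 0, "yaw": 0, "jaw": 0}]}}

```text
time: 17.95
tool_pos: [0.4916, -0.1914, 0.1143]
eef_rot: [0.499, 0.501, -0.499, 0.501]
ft_force: [-0.0, -0.1, -1.8]
grip_width: 1.0
```

```bash
python3 -c "
from h import *
st()"
```

```text
t 17.95 pos [ 0.4916 -0.1914  0.1143] x [-1.e-04  0.e+00 -1.e+00] yaw_y 0.28 F [-0.02 -0.14 -1.84] M [ 0.03 -0.03  0.03] w 1.0 q [ 0.5   0.51 -0.32  1.96  0.24  0.7   0.04]
```

Request:
{"api": "carry_out", "payload": {"increments": [{"x": -2, "y": 0, "z": 0, "yaw": 0, "jaw": 0}, {"x": -3, "y": 0, "z": 0, "yaw": 0, "jaw": 0}, {"x": -3, "y": 0, "z": 0, "yaw": 0, "jaw": 0}, {"x": -2, "y": 0, "z": 0, "yaw": 0, "jaw": 0}, {"x": 0, "y": 0, "z": 0, "yaw": 0, "jaw": 1}]}}

```text
time: 18.58
tool_pos: [0.4924, -0.1915, 0.2155]
eef_rot: [0.499, 0.5, -0.498, 0.502]
ft_force: [-0.5, 0.2, 0.2]
grip_width: 0.815
```

Request:
{"api": "carry_out", "payload": {"increments": [{"x": 0, "y": 0, "z": 0, "yaw": 0, "jaw": 1}, {"x": 0, "y": 0, "z": 0, "yaw": 0, "jaw": 1}, {"x": 0, "y": 0, "z": 0, "yaw": 0, "jaw": 1}, {"x": 0, "y": 0, "z": 0, "yaw": 0, "jaw": 1}, {"x": 0, "y": 0, "z": 0, "yaw": 0, "jaw": 1}]}}

```text
time: 19.2
tool_pos: [0.4916, -0.1913, 0.2142]
eef_rot: [0.499, 0.501, -0.499, 0.501]
ft_force: [0.2, -0.2, 0.7]
grip_width: -0.002
```

```bash
python3 - <<'E'
from h import *
st()
p,d=grab('side','side6');st()
grab('top','top6');st()
P=cloud('side',d)
m=(P[...,2]>.155)&(P[...,2]<.18)&(abs(P[...,1]+.193)<.04)&(abs(P[...,0]-.492)<.04)&(p.min(2)>90)
q=P[m]; print('lid z',np.median(q[:,2]),np.percentile(q,[3,97],axis=0).round(4),m.sum())
rows=np.argwhere(m); print(rows.min(0),rows.max(0))
p=cv2.imread('pics/side6.png')[95:200,300:400];cv2.imwrite('pics/c6.png',cv2.resize(p,(600,600),interpolation=0))
E
```

```text
t 19.2 pos [ 0.4916 -0.1913  0.2142] x [-2.e-04  1.e-04 -1.e+00] yaw_y 0.29 F [ 0.2  -0.16  0.71] M [ 0.01  0.03 -0.07] w -0.002 q [ 0.54  0.39 -0.36  1.84  0.17  0.94  0.11]
t 19.25 pos [ 0.4916 -0.1913  0.2142] x [-1.e-04  1.e-04 -1.e+00] yaw_y 0.29 F [ 0.5  -0.31 -0.61] M [ 0.01 -0.03  0.04] w 0.002 q [ 0.54  0.39 -0.36  1.84  0.17  0.94  0.11]
t 19.3 pos [ 0.4917 -0.1913  0.2142] x [-0.  0. -1.] yaw_y 0.29 F [-0.54 -0.68 -0.84] M [ 0.   -0.03 -0.06] w -0.001 q [ 0.54  0.39 -0.36  1.84  0.17  0.94  0.11]
lid z 0.1638715537462151 [[ 0.473  -0.2126  0.1572]
 [ 0.515  -0.1669  0.1678]] 265
[147 339] [163 358]
```

View pics/c6.png

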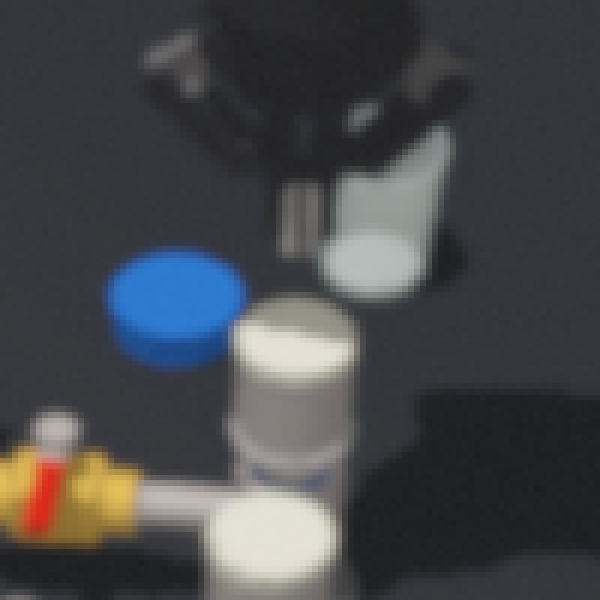

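The crop shows the funnel standing upright in the port, released, lid at about (348,155). The closed fingers are above it. Now the lid centre.

```bash
python3 - <<'E'
from h import *
z=np.load('pics/side6.npz');p=z['p'];P=cloud('side',z['d'])
m=(P[...,2]>.161)&(P[...,2]<.171)&(abs(P[...,1]+.193)<.04)&(abs(P[...,0]-.492)<.04)
q=np.argwhere(m)[:,::-1]; print(m.sum(),np.median(P[m],0),plane('side',[q.mean(0)],.165),(P[m].min(0)+P[m].max(0))/2)
c,r=cv2.minEnclosingCircle(np.float32(P[m][:,:2])*1000);print(c,r)
# tilt: plane fit
A=np.c_[P[m][:,:2]-P[m][:,:2].mean(0),np.ones(m.sum())];print('slope',np.linalg.lstsq(A,P[m][:,2],rcond=None)[0])
E
```

```text
217 [ 0.49331411 -0.19039157  0.16437821] [[ 0.49363397 -0.1898741   0.165     ]] [ 0.49407657 -0.19055148  0.16572495]
(494.9216613769531, -190.83750915527344) 26.30474090576172
slope [0.00720139 0.00266388 0.16458291]
```

Request:
{"api": "carry_out", "payload": {"increments": [{"x": 2, "y": 0.02, "z": 0, "yaw": 0, "jaw": 1}, {"x": 1.5, "y": 0, "z": 0, "yaw": 0, "jaw": 1}, {"x": 0.9, "y": 0, "z": 0, "yaw": 0, "jaw": 1}, {"x": 0, "y": 0, "z": 0, "yaw": 0, "jaw": 1}, {"x": 0, "y": 0, "z": 0, "yaw": 0, "jaw": 1}]}}

```text
time: 19.92
tool_pos: [0.4921, -0.1914, 0.1707]
eef_rot: [0.499, 0.501, -0.499, 0.501]
ft_force: [0.4, 0.3, 0.7]
grip_width: -0.002
```

Request:
{"api": "carry_out", "payload": {"increments": [{"x": 0.1, "y": 0, "z": 0, "yaw": 0, "jaw": 1}, {"x": 0.1, "y": 0, "z": 0, "yaw": 0, "jaw": 1}, {"x": 0.1, "y": 0, "z": 0, "yaw": 0, "jaw": 1}, {"x": 0, "y": 0, "z": 0, "yaw": 0, "jaw": 1}, {"x": 0, "y": 0, "z": 0, "yaw": 0, "jaw": 1}]}}

```text
time: 20.55
tool_pos: [0.4919, -0.1913, 0.1673]
eef_rot: [0.499, 0.501, -0.499, 0.501]
ft_force: [-0.5, -0.4, -1.0]
grip_width: -0.001
```

Request:
{"api": "carry_out", "payload": {"increments": [{"x": 0.1, "y": 0, "z": 0, "yaw": 0, "jaw": 1}, {"x": 0.1, "y": 0, "z": 0, "yaw": 0, "jaw": 1}, {"x": 0, "y": 0, "z": 0, "yaw": 0, "jaw": 1}, {"x": 0, "y": 0, "z": 0, "yaw": 0, "jaw": 1}, {"x": 0, "y": 0, "z": 0, "yaw": 0, "jaw": 1}]}}

```text
time: 21.18
tool_pos: [0.4919, -0.1913, 0.1653]
eef_rot: [0.499, 0.501, -0.499, 0.501]
ft_force: [-0.8, 0.1, -0.1]
grip_width: -0.001
```

Request:
{"api": "carry_out", "payload": {"increments": [{"x": 0.05, "y": 0, "z": 0, "yaw": 0, "jaw": 1}, {"x": 0, "y": 0, "z": 0, "yaw": 0, "jaw": 1}, {"x": 0, "y": 0, "z": 0, "yaw": 0, "jaw": 1}, {"x": 0, "y": 0, "z": 0, "yaw": 0, "jaw": 1}, {"x": 0, "y": 0, "z": 0, "yaw": 0, "jaw": 1}]}}

```text
time: 21.8
tool_pos: [0.4919, -0.1913, 0.1648]
eef_rot: [0.499, 0.501, -0.499, 0.501]
ft_force: [-0.4, 0.7, -0.3]
grip_width: 0.002
```

Request:
{"api": "carry_out", "payload": {"increments": [{"x": 0.05, "y": 0, "z": 0, "yaw": 0, "jaw": 1}, {"x": 0.05, "y": 0, "z": 0, "yaw": 0, "jaw": 1}, {"x": 0, "y": 0, "z": 0, "yaw": 0, "jaw": 1}, {"x": 0, "y": 0, "z": 0, "yaw": 0, "jaw": 1}, {"x": 0, "y": 0, "z": 0, "yaw": 0, "jaw": 1}]}}

```text
time: 22.42
tool_pos: [0.4919, -0.1913, 0.1638]
eef_rot: [0.499, 0.501, -0.499, 0.501]
ft_force: [0.3, -0.3, 0.4]
grip_width: -0.0
```

Request:
{"api": "carry_out", "payload": {"increments": [{"x": 0.05, "y": 0, "z": 0, "yaw": 0, "jaw": 1}, {"x": 0, "y": 0, "z": 0, "yaw": 0, "jaw": 1}, {"x": 0, "y": 0, "z": 0, "yaw": 0, "jaw": 1}, {"x": 0, "y": 0, "z": 0, "yaw": 0, "jaw": 1}, {"x": 0, "y": 0, "z": 0, "yaw": 0, "jaw": 1}]}}

```text
time: 23.05
tool_pos: [0.492, -0.1913, 0.1635]
eef_rot: [0.499, 0.501, -0.499, 0.501]
ft_force: [0.1, 0.6, 6.2]
grip_width: -0.0
```

Request:
{"api": "carry_out", "payload": {"increments": [{"x": 0.05, "y": 0, "z": 0, "yaw": 0, "jaw": 1}, {"x": 0, "y": 0, "z": 0, "yaw": 0, "jaw": 1}, {"x": 0, "y": 0, "z": 0, "yaw": 0, "jaw": 1}, {"x": 0, "y": 0, "z": 0, "yaw": 0, "jaw": 1}, {"x": 0, "y": 0, "z": 0, "yaw": 0, "jaw": 1}]}}

```text
time: 23.68
tool_pos: [0.4922, -0.1914, 0.1634]
eef_rot: [0.499, 0.501, -0.499, 0.502]
ft_force: [-1.3, 0.9, 9.3]
grip_width: 0.003
```

Request:
{"api": "carry_out", "payload": {"increments": [{"x": 0.03, "y": 0, "z": 0, "yaw": 0, "jaw": 1}, {"x": 0, "y": 0, "z": 0, "yaw": 0, "jaw": 1}, {"x": 0, "y": 0, "z": 0, "yaw": 0, "jaw": 1}, {"x": 0, "y": 0, "z": 0, "yaw": 0, "jaw": 1}, {"x": 0, "y": 0, "z": 0, "yaw": 0, "jaw": 1}]}}

```text
time: 24.3
tool_pos: [0.4924, -0.1915, 0.1634]
eef_rot: [0.499, 0.501, -0.499, 0.502]
ft_force: [-2.8, 0.1, 12.9]
grip_width: 0.002
```

Request:
{"api": "carry_out", "payload": {"increments": [{"x": 0.03, "y": 0, "z": 0, "yaw": 0, "jaw": 1}, {"x": 0, "y": -0.03, "z": 0, "yaw": 0, "jaw": 1}, {"x": 0, "y": 0, "z": 0, "yaw": 0, "jaw": 1}, {"x": 0, "y": 0, "z": 0, "yaw": 0, "jaw": 1}, {"x": 0, "y": 0, "z": 0, "yaw": 0, "jaw": 1}]}}

```text
time: 24.92
tool_pos: [0.4924, -0.1915, 0.1634]
eef_rot: [0.499, 0.5, -0.498, 0.502]
ft_force: [-1.5, 0.3, 14.5]
grip_width: 0.001
```

Request:
{"api": "carry_out", "payload": {"increments": [{"x": 0.03, "y": 0, "z": 0, "yaw": 0, "jaw": 1}, {"x": 0, "y": 0, "z": 0, "yaw": 0, "jaw": 1}, {"x": 0, "y": 0, "z": 0, "yaw": 0, "jaw": 1}, {"x": 0, "y": 0, "z": 0, "yaw": 0, "jaw": 1}, {"x": 0, "y": 0, "z": 0, "yaw": 0, "jaw": 1}]}}

```text
time: 25.55
tool_pos: [0.4926, -0.1915, 0.1633]
eef_rot: [0.499, 0.5, -0.498, 0.502]
ft_force: [-2.5, 0.6, 16.7]
grip_width: -0.002
```

Request:
{"api": "carry_out", "payload": {"increments": [{"x": 0.03, "y": 0, "z": 0, "yaw": 0, "jaw": 1}, {"x": 0, "y": -0.03, "z": 0, "yaw": 0, "jaw": 1}, {"x": 0, "y": 0, "z": 0, "yaw": 0, "jaw": 1}, {"x": 0, "y": 0, "z": 0, "yaw": 0, "jaw": 1}, {"x": 0, "y": 0, "z": 0, "yaw": 0, "jaw": 1}]}}

```text
time: 26.18
tool_pos: [0.4927, -0.1916, 0.1633]
eef_rot: [0.499, 0.5, -0.498, 0.502]
ft_force: [-1.5, 0.8, 19.3]
grip_width: -0.004
```

Request:
{"api": "carry_out", "payload": {"increments": [{"x": 0.02, "y": 0, "z": 0, "yaw": 0, "jaw": 1}, {"x": 0, "y": 0, "z": 0, "yaw": 0, "jaw": 1}, {"x": 0, "y": 0, "z": 0, "yaw": 0, "jaw": 1}, {"x": 0, "y": 0, "z": 0, "yaw": 0, "jaw": 1}, {"x": 0, "y": 0, "z": 0, "yaw": 0, "jaw": 1}]}}

```text
time: 26.8
tool_pos: [0.4927, -0.1916, 0.1633]
eef_rot: [0.499, 0.5, -0.498, 0.502]
ft_force: [-2.7, 0.8, 21.2]
grip_width: 0.002
```

The funnel held 21 N on the lid without sinking further (z stayed at 0.1633), so it is seated. I'll lift off and turn the tool so the fingers can push the lever squarely.

Request:
{"api": "carry_out", "payload": {"increments": [{"x": -1, "y": 0, "z": 0, "yaw": 0, "jaw": 1}, {"x": -2.5, "y": 0, "z": 0, "yaw": 0, "jaw": 1}, {"x": -2.5, "y": 0, "z": 0, "yaw": -0.188, "jaw": 1}, {"x": 0, "y": 0, "z": 0, "yaw": -0.188, "jaw": 1}, {"x": 0, "y": 0, "z": 0, "yaw": -0.188, "jaw": 1}]}}

```text
time: 27.42
tool_pos: [0.4911, -0.1913, 0.2216]
eef_rot: [0.338, 0.621, -0.338, 0.621]
ft_force: [0.3, -0.6, -0.7]
grip_width: -0.001
```

Request:
{"api": "carry_out", "payload": {"increments": [{"x": 0, "y": 0, "z": 0, "yaw": -0.188, "jaw": 1}, {"x": 0, "y": 0, "z": 0, "yaw": -0.188, "jaw": 1}, {"x": 0, "y": 0, "z": 0, "yaw": -0.188, "jaw": 1}, {"x": 0, "y": 0, "z": 0, "yaw": -0.188, "jaw": 1}, {"x": 0, "y": 0, "z": 0, "yaw": -0.188, "jaw": 1}]}}

```text
time: 28.05
tool_pos: [0.491, -0.1914, 0.2212]
eef_rot: [0.021, 0.707, -0.021, 0.707]
ft_force: [0.0, -0.8, 0.2]
grip_width: 0.001
```

```bash
python3 -c "
from h import *
go([.5707,-.1505,.215])"
```

```text
t 28.05 pos [ 0.491  -0.1914  0.2212] x [-7.e-04  2.e-04 -1.e+00] yaw_y 86.58 F [ 0.01 -0.77  0.23] M [-0.03 -0.05  0.03] w 0.001 q [ 0.8   0.44 -0.75  1.82  0.35  1.02  1.42]
tool delta cm [0.62 4.55 7.72]
```

Request:
{"api": "carry_out", "payload": {"increments": [{"x": 0, "y": 2.2, "z": 3.8, "yaw": 0, "jaw": 1}, {"x": 0, "y": 2.35, "z": 3.92, "yaw": 0, "jaw": 1}, {"x": 2.5, "y": 0, "z": 0, "yaw": 0, "jaw": 1}, {"x": 2, "y": 0, "z": 0, "yaw": 0, "jaw": 1}, {"x": 0, "y": 0, "z": 0, "yaw": 0, "jaw": 1}]}}

```text
time: 28.68
tool_pos: [0.5701, -0.151, 0.1749]
eef_rot: [0.023, 0.708, -0.023, 0.705]
ft_force: [0.8, -0.6, 0.4]
grip_width: -0.002
```

```bash
python3 -c "
from h import *
go([.5707,-.1505,.080])
p,d=grab('side','side7')
p=cv2.imread('pics/side7.png')[95:245,250:400];cv2.imwrite('pics/c7.png',cv2.resize(p,(600,600),interpolation=0))
grab('top','top7')"
```

```text
t 28.675 pos [ 0.5701 -0.151   0.1749] x [-3.5e-03  8.0e-04 -1.0e+00] yaw_y 86.24 F [ 0.77 -0.57  0.35] M [0.01 0.01 0.01] w -0.002 q [ 0.62  0.58 -0.7   1.73  0.43  1.    1.27]
tool delta cm [9.49 0.05 0.09]
```

View pics/c7.png

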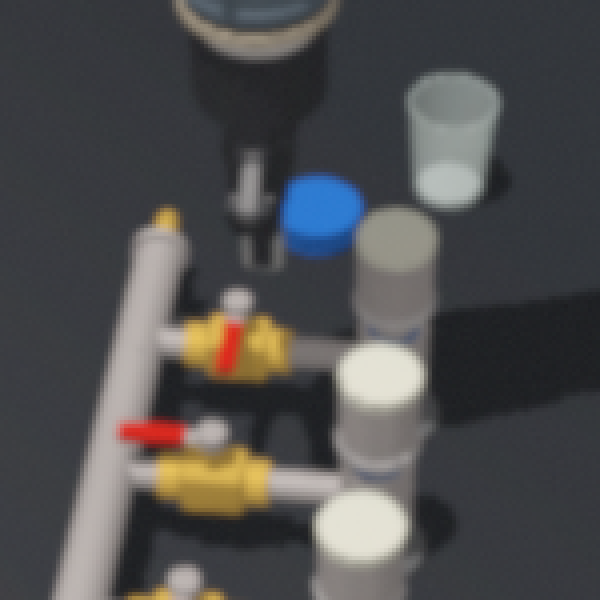

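The crop shows the funnel still standing, with the fingers to the port side of the closed red lever at crop position (230,345). I'll descend.

Request:
{"api": "carry_out", "payload": {"increments": [{"x": 2.5, "y": 0, "z": 0, "yaw": 0, "jaw": 1}, {"x": 2.5, "y": 0, "z": 0, "yaw": 0, "jaw": 1}, {"x": 2.5, "y": 0, "z": 0, "yaw": 0, "jaw": 1}, {"x": 1.9, "y": 0, "z": 0, "yaw": 0, "jaw": 1}, {"x": 0, "y": 0, "z": 0, "yaw": 0, "jaw": 1}]}}

```text
time: 29.4
tool_pos: [0.5709, -0.1511, 0.0818]
eef_rot: [0.023, 0.707, -0.023, 0.706]
ft_force: [-0.1, -0.2, -0.4]
grip_width: -0.003
```

```bash
python3 -c "
from h import *
go([.5707,-.1505,.080])
p,d=grab('side','side8')
p=cv2.imread('pics/side8.png')[95:245,250:400];cv2.imwrite('pics/c8.png',cv2.resize(p,(600,600),interpolation=0))"
```

```text
t 29.4 pos [ 0.5709 -0.1511  0.0818] x [-1.3e-03  2.0e-04 -1.0e+00] yaw_y 86.23 F [-0.15 -0.21 -0.36] M [ 0.   -0.01  0.03] w -0.003 q [ 0.58  0.68 -0.63  1.82  0.54  0.82  1.17]
tool delta cm [ 0.18  0.05 -0.02]
```

View pics/c8.png

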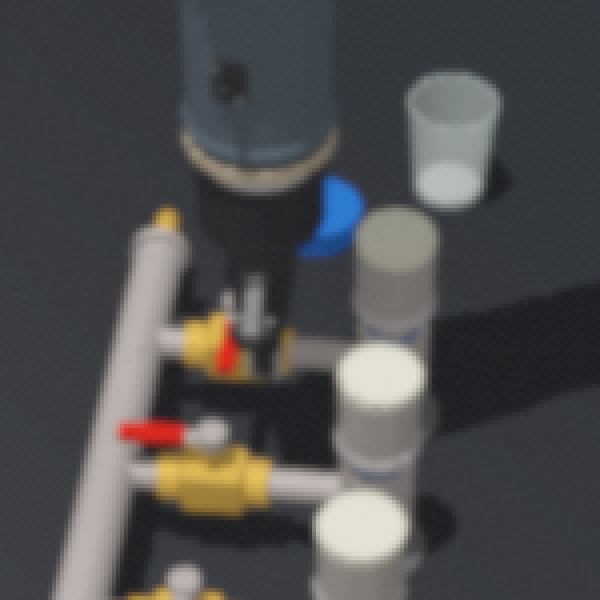

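The fingers are down beside the lever on the port side, clear of the funnel. Now I'll sweep it.

Request:
{"api": "carry_out", "payload": {"increments": [{"x": 0.1, "y": 0, "z": 0.7, "yaw": 0, "jaw": 1}, {"x": 0, "y": 0.21, "z": 0.72, "yaw": 0.157, "jaw": 1}, {"x": 0, "y": 0.21, "z": 0.72, "yaw": 0.157, "jaw": 1}, {"x": 0, "y": 0.21, "z": 0.72, "yaw": 0.157, "jaw": 1}, {"x": 0, "y": 0.21, "z": 0.72, "yaw": 0.157, "jaw": 1}]}}

```text
time: 30.08
tool_pos: [0.6082, -0.152, 0.0822]
eef_rot: [0.242, 0.664, -0.242, 0.664]
ft_force: [-2.7, -0.8, 0.7]
grip_width: 0.002
```

```bash
cat > lev.py <<'E'
from h import *
s,R=st(); d=R.T@(s['tool_pos']-np.array([.592,-.197,s['tool_pos'][2]])); print('pivot-rel tool y,z mm',(d*1000).round(1),'theta',np.radians(86.65)-np.arctan2(R[1,1],R[0,1]))
E
python3 lev.py
```

```text
t 30.075 pos [ 0.6082 -0.152   0.0822] x [ 0.e+00 -1.e-04 -1.e+00] yaw_y 49.96 F [-2.68 -0.77  0.71] M [ 0.05  0.49 -0.02] w 0.002 q [ 0.45  0.69 -0.46  1.73  0.4   0.82  0.68]
pivot-rel tool y,z mm [ -0.   44.9 -16.6] theta 0.6404125801205189
```

Request:
{"api": "carry_out", "payload": {"increments": [{"x": 0, "y": 0.21, "z": 0.72, "yaw": 0.157, "jaw": 1}, {"x": 0, "y": 0.21, "z": 0.72, "yaw": 0.157, "jaw": 1}, {"x": 0, "y": 0.21, "z": 0.72, "yaw": 0.157, "jaw": 1}, {"x": 0, "y": 0.21, "z": 0.72, "yaw": 0.157, "jaw": 1}, {"x": 0, "y": 0.21, "z": 0.72, "yaw": 0.157, "jaw": 1}]}}

```text
time: 30.7
tool_pos: [0.6361, -0.1755, 0.0823]
eef_rot: [0.478, 0.521, -0.477, 0.522]
ft_force: [-1.0, 1.0, -1.1]
grip_width: 0.002
```

```bash
python3 lev.py
```

```text
t 30.7 pos [ 0.6361 -0.1755  0.0823] x [ 1.e-03  9.e-04 -1.e+00] yaw_y 5.03 F [-1.01  0.97 -1.11] M [ 0.32  0.34 -0.04] w 0.002 q [ 0.34  0.7  -0.24  1.64  0.21  0.82  0.1 ]
pivot-rel tool y,z mm [  0.1  45.8 -17.6] theta 1.4244670122277023
```

One more turn row, then small pushes in +z until the stop shows as force.

Request:
{"api": "carry_out", "payload": {"increments": [{"x": 0, "y": 0.15, "z": 0.72, "yaw": 0.145, "jaw": 1}, {"x": 0, "y": 0, "z": 0, "yaw": 0, "jaw": 1}, {"x": 0, "y": 0, "z": 0.1, "yaw": 0, "jaw": 1}, {"x": 0, "y": 0, "z": 0, "yaw": 0, "jaw": 1}, {"x": 0, "y": 0, "z": 0, "yaw": 0, "jaw": 1}]}}

```text
time: 31.32
tool_pos: [0.6381, -0.1832, 0.0819]
eef_rot: [0.513, 0.487, -0.512, 0.487]
ft_force: [1.6, 4.7, 3.3]
grip_width: -0.001
```

```bash
python3 lev.py
```

```text
t 31.325 pos [ 0.6381 -0.1832  0.0819] x [ 0.0016  0.001  -1.    ] yaw_y -2.94 F [1.64 4.66 3.29] M [ 1.07 -0.4   0.01] w -0.001 q [ 0.33  0.71 -0.2   1.63  0.18  0.82  0.  ]
pivot-rel tool y,z mm [  0.1  45.4 -16.1] theta 1.5635633284596837
```

Request:
{"api": "carry_out", "payload": {"increments": [{"x": 0, "y": 0, "z": 0.08, "yaw": 0, "jaw": 1}, {"x": 0, "y": 0, "z": 0, "yaw": 0, "jaw": 1}, {"x": 0, "y": 0, "z": 0, "yaw": 0, "jaw": 1}, {"x": 0, "y": 0, "z": 0, "yaw": 0, "jaw": 1}, {"x": 0, "y": 0, "z": 0, "yaw": 0, "jaw": 1}]}}

```text
time: 31.95
tool_pos: [0.6381, -0.1833, 0.0819]
eef_rot: [0.513, 0.487, -0.512, 0.487]
ft_force: [2.2, 6.8, 3.4]
grip_width: -0.001
```

```bash
python3 lev.py
```

```text
t 31.95 pos [ 0.6381 -0.1833  0.0819] x [ 0.0015  0.0017 -1.    ] yaw_y -2.91 F [2.19 6.78 3.43] M [ 1.39 -0.45 -0.02] w -0.001 q [ 0.33  0.71 -0.2   1.63  0.18  0.82  0.  ]
pivot-rel tool y,z mm [  0.1  45.4 -16.1] theta 1.5631371583289775
```

Force rises with no motion, so the lever is at its stop. I'll back off and lift away.

Request:
{"api": "carry_out", "payload": {"increments": [{"x": 0, "y": 0, "z": -0.6, "yaw": 0, "jaw": 1}, {"x": 0, "y": 0, "z": -0.8, "yaw": 0, "jaw": 1}, {"x": -3, "y": 0, "z": 0, "yaw": 0, "jaw": 1}, {"x": -5, "y": 0, "z": 0, "yaw": 0, "jaw": 1}, {"x": -5, "y": 0, "z": 0, "yaw": 0, "jaw": 1}]}}

```text
time: 32.58
tool_pos: [0.6374, -0.1711, 0.2124]
eef_rot: [-0.513, -0.487, 0.513, -0.486]
ft_force: [0.3, 0.2, 0.7]
grip_width: 0.004
```

Request:
{"api": "carry_out", "payload": {"increments": [{"x": -5, "y": 0, "z": 0, "yaw": 0, "jaw": 1}, {"x": 0, "y": 0, "z": 6, "yaw": 0, "jaw": 1}, {"x": 0, "y": 0, "z": 6, "yaw": 0, "jaw": 1}, {"x": 0, "y": 0, "z": 6, "yaw": 0, "jaw": 1}, {"x": 0, "y": 0, "z": 6, "yaw": 0, "jaw": 1}]}}

```text
time: 33.2
tool_pos: [0.6247, -0.4125, 0.2612]
eef_rot: [-0.513, -0.487, 0.513, -0.487]
ft_force: [0.6, 0.3, -0.2]
grip_width: -0.004
```

Request:
{"api": "carry_out", "payload": {"increments": [{"x": 0, "y": 0, "z": 6, "yaw": 0, "jaw": 1}, {"x": 0, "y": 0, "z": 5, "yaw": 0, "jaw": 1}, {"x": 0, "y": 0, "z": 0, "yaw": 0, "jaw": 1}, {"x": 0, "y": 0, "z": 0, "yaw": 0, "jaw": 1}, {"x": 0, "y": 0, "z": 0, "yaw": 0, "jaw": 1}]}}

```text
time: 33.83
tool_pos: [0.6202, -0.5189, 0.2617]
eef_rot: [0.513, 0.487, -0.512, 0.487]
ft_force: [-0.1, 0.1, -0.2]
grip_width: -0.001
```

```bash
python3 - <<'E'
from h import *
st()
for n in('side','top'):
    p,d=grab(n,n+'9'); P=cloud(n,d)
    m=(P[...,2]>.158)&(P[...,2]<.172)&(abs(P[...,1]+.193)<.03)&(abs(P[...,0]-.492)<.03)
    q=P[m]
    if m.sum()>20:
        A=np.c_[q[:,:2]-q[:,:2].mean(0),np.ones(len(q))];print(n,'lid',q.mean(0).round(4),np.median(q[:,2]),'slope',np.linalg.lstsq(A,q[:,2],rcond=None)[0][:2])
    hsv=cv2.cvtColor(p,cv2.COLOR_RGB2HSV)
    red=((hsv[...,0]<6)|(hsv[...,0]>175))&(hsv[...,1]>150)&(hsv[...,2]>90)
    k,l,s,c=cv2.connectedComponentsWithStats(red.astype(np.uint8))
    for i in range(1,k):
        if s[i,4]>15:
            w=plane(n,np.argwhere(l==i)[:,::-1],.096)[:,:2]; e=np.linalg.svd(w-w.mean(0))[2][0]
            print(n,s[i],w.mean(0).round(4),'dir',np.degrees(np.arctan2(e[1],e[0])).round(1))
c=[cv2.resize(cv2.imread('pics/side9.png')[95:295,240:440],(400,400)),cv2.resize(cv2.imread('pics/top9.png')[180:300,280:400+40],(400,400))]
cv2.imwrite('pics/c9.png',np.hstack(c))
E
```

```text
t 33.825 pos [ 0.6202 -0.5189  0.2617] x [ 3.e-04  6.e-04 -1.e+00] yaw_y -2.92 F [-0.13  0.14 -0.21] M [ 0.01 -0.05 -0.05] w -0.001 q [ 0.71  0.8  -0.19  0.91  0.13  1.44  0.51]
side lid [ 0.4939 -0.1885  0.1641] 0.16428265996017094 slope [ 0.003717   -0.03719778]
side [288 167  15   7  72] [ 0.6268 -0.1977] dir 177.2
side [280 200  16   7  87] [ 0.634  -0.0829] dir 178.7
side [288 247   9  16  72] [0.6101 0.0759] dir 82.5
top lid [ 0.4924 -0.1928  0.164 ] 0.16393047360200885 slope [-0.01768083  0.00062227]
top [367 206   5  16  70] [ 0.6348 -0.0856] dir 176.8
top [411 210   5  15  68] [ 0.6271 -0.2006] dir 178.3
top [302 220  16   7  82] [0.6084 0.0687] dir -96.7
```

View pics/c9.png

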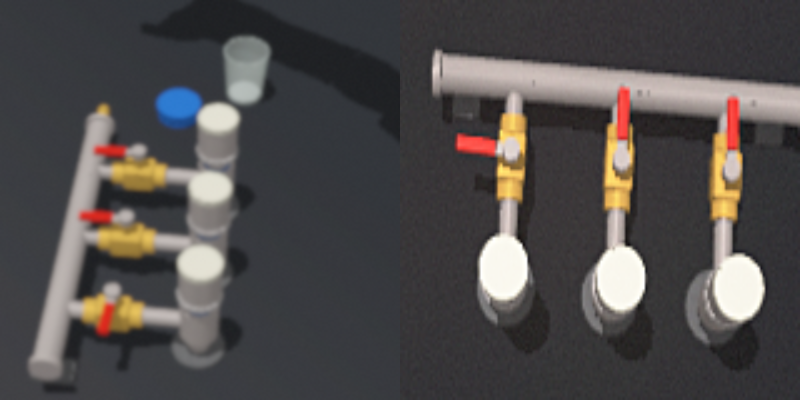

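View pics/top9.png

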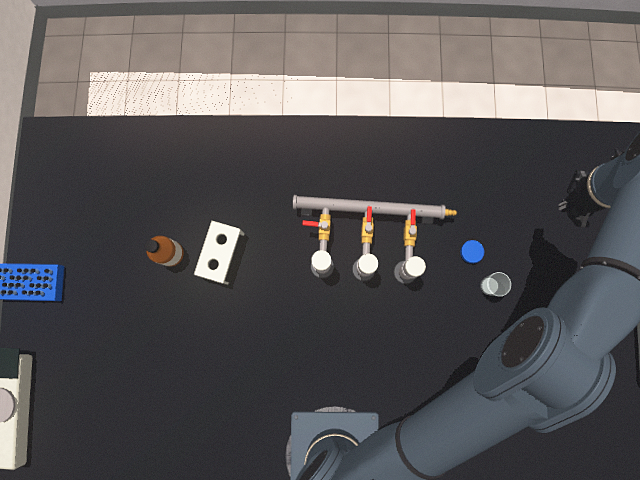

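The funnel stands upright: the lid centre is within about 1 mm of the mouth centre seen earlier from the same camera. Its lever at (413,217) lies along the pipe, parallel to the open neighbour, and everything else is where it was. I'm handing in.

```bash
python3 -c "
from h import *
print(env.finish_job()); st()"
```

```text
the job is handed in; nothing more can be done
None
the job is handed in; nothing more can be done
```

The funnel is seated in the right-hand port and stands by itself, that port's valve is open, and I handed the job in at about 34 s. No verdict was reported.

**Seating:**
- With the funnel still gripped, I pushed it in to a wrist reading of 21 N, about 23 N including its weight.
- About 5 N of side force during that push suggested it was partly jammed. I let go and pressed on the lid with closed fingers up to 21 N, just above the 20 N asked for.
- The lid moved down only about 0.5 mm in all, during the first few newtons, then held still.

**Valve:** I swept the lever round until the force rose with no further movement, at 1.563 rad by the tool's angle.

**Last checks after backing away:**
- **Upright:** in the top view the lid centre is within 1 mm of the mouth centre, at z ≈ 0.164 m. The side-view tilt fit gave a slope of about 2°, which I put down to lid-edge pixels rather than real tilt.
- **Lever:** it lies along the pipe, within about 1.5° of the open neighbour.
- **Surroundings:** the other two levers and the things standing around look unmoved.

**What disagreed:** the gripped push built up about 20 N over only 2.5–3 mm, where the brief expects about 5 mm. The liner was therefore stiffer than described, or part of that load was jam. I judged it tight because it held the central press without sinking, not because of how deep it went.

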